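# Load a vial into a push-push sample drawer

## Robot

A 6-joint arm with a two-finger parallel gripper is mounted at the origin on a cart in front of the work surface, level with it; the furniture and walls round the work are solid. World frame = base frame: x ahead of the robot, y to its left, z up, the work surface at z = 0. Lengths are in mm, angles in rad, forces in N, time in s.
With the tool pointing down it reaches from about 350 to 775 mm from the base axis. Payload 7.3 kg.
Tool frame: the origin (TCP) lies midway between the tips of the shut fingers; the grasp point (between the pads) lies 19 mm behind it; z points along the fingers, y is the line along which they close (so a half turn about z gives the same grasp; the last joint's range is limited). The gripper opens to 92 mm and grips with 3 to 60 N. Pads are 19 mm wide; open, the fingers measure 130 mm over their backs; the gripper's body (75 mm by 190 mm) begins 47 mm behind the grasp point.
Start: joints at [-1.367, 0.342, 1.524, -0, 1.275, -0.146], TCP at [179.946, -493.218, 226.741] pointing down, gripper open.
Joint ranges: [-2.53, 2.53], [-0.77, 2.02], [0.04, 2.7], [-1, 4.14], [0.28, 2.66], [-3.11, 3.11]. Speed limits (rad/s): [2.57, 2.57, 3.14, 3.14, 3.14, 3.14].

## Interface

Orientations are given as [roll, pitch, yaw] about the fixed x, y, z axes, in that order (R = Rz(yaw) Ry(pitch) Rx(roll)).
In Python, from plant import bot gives the robot as it stands. The module is installed in compiled form; this text tells all that it offers.
- The arm moves only by the shell command python3 -m crank 'ROWS' [OPENING]. ROWS is JSON, a list of rows, each a list of 6 numbers: the shift along the tool's x, y, z in m, then the turn, a rotation vector about the tool's x, y, z in rad. In form: [[dx, dy, dz, wx, wy, wz], ...]. A call has 1 to 5 rows; each row shifts and turns the commanded pose from where the row before left it, along the tool's axes as they then stand; what a row does not reach is not made up. A row lasts 1/8 s, in which the tool goes at most 62.5 mm and 10.7 degrees, less where a joint would pass 70% of its speed; a pose out of reach is approached as far as the arm can. A call is refused whole if a number of a shift passes 0.0625 or a number of a turn 0.188, either way. A call with a gripper value outside its range is refused whole. OPENING is the opening in per cent of the stroke, from 0 (shut) to 100 (fully open), set as the call begins (- or left out, the last holds). The fingers move at their own pace and stop on an object; the grip force is fixed at half the most. Time passes only in rows, so rows that do not move let the fingers close. It gives the time, the measured TCP pose, the force, the opening and the grip force at its end, in the units of the state.
- bot.get_obs(): the state, without advancing time (a new reading comes with each control period).
- bot.capture(name): name is "scene" or "top" or "wrist"; returns a dict with "color" (400x640x3 uint8, blue, green, red), "fov_y" (degrees; the focal length in pixels is half the picture's height over the tangent of half this angle, whatever the lens; pixels are square), "cx", "cy" (the principal point, pixels), "extrinsics" (4x4, takes a point from world to camera coordinates); the wrist camera has in their place "tool_from_camera" (4x4, takes a point from camera to tool coordinates, whose origin is the TCP and whose axes are the flange's). Camera axes: x right, y up, looking along -z (the intrinsics and any distortion apply to the point x, -y, -z); pixel columns grow to the right and rows downward; lengths in mm; the calibration is good to about 2 mm. A picture is of the moment at which its call begins: read the wrist's pose just before it. There is no depth.
- bot.close_job(): hands the job in; it is judged then, once.
The state is a dict: "time": time; "joint_positions": joint angles; "dq": joint speeds; "tau": joint torques, N m; "tool_pos": TCP position; "tcp_rot": TCP orientation; "contact_force": force on the tool from outside, world axes, zero at the start; "moment": the same for the moment, N m; "grip_width": finger opening in mm; "finger_force": force on a finger pad.
Only numpy, scipy, OpenCV 4.12 (cv2) and the standard library are available. Lean on these libraries where they do the work, as an engineer would, in place of code of your own. Each camera call takes 0.05 s, during which the arm holds its last target. There are 200 camera calls.

## Task

The sample drawer of the small white reader is held shut by a push-push catch. Press its front once so that it unlocks and springs out, stand the white vial upright in the round well of the drawer, right down on its floor, then push the drawer in until it locks and stays in by itself. Press gently: feel for the stop and do not force it, and leave the beaker and the timer where they are.

Things in the scene. Friction and masses are not known exactly. Their poses are not given: they have to be found in the camera images.
- reader_top (a point): Low white box with a dark display window on its roof, 112 mm wide, 124 mm deep, 82 mm high, fixed to the worktop; it stands elsewhere, and turned differently, each time. The point is the centre of its roof. x points level into the reader (the way the drawer is pushed in), z up.
- reader: Same reader; origin at the worktop under the middle of its front opening, x into it. Catch: each full press, then letting the drawer come back, switches it (locked to out, out to locked); a shallow press switches nothing. It has surely switched at its solid stop, 8 to 32 mm beyond the locked position, different each time and only to be felt: a sudden rise above 9 N. Over 18 N harms it.
- drawer_front (a point): Centre of the front face of the grey drawer, the face to press: upright, flat, 74 mm wide, 8 to 62 mm above the worktop (this point 35 mm). It moves with the drawer; x points into the reader, z up. Locked, it stands 44 mm proud of the housing; pressed to the stop, at least 10 mm. The front block is 44 mm thick; its back is 34 mm from the well's axis.
- drawer_well (a point): Centre of the floor of the round well in the drawer's metal deck: 30 mm wide, 19 mm deep, chamfered; floor 8 mm, deck top 27 mm above the worktop; deck 74 mm wide, no side walls. It moves with the drawer, 78 mm behind the front face: hidden in the reader when shut, 42 mm outside the housing when out. x points into the reader, z up.
- drawer (a joint): Drawer slide in m: 0 = locked in (within 1 mm), 0.076 = fully out, negative = pressed in beyond the locked position. It starts locked. A spring pushes it out with 7 N when locked, 8 N at the stop, 4 N when out; unlocked and let go it glides out by itself in about 1 s. Locked by a full press and let go, it comes back out to 0 and stays there.
- vial_center (a point): Plain white screw-cap vial, 27 mm in diameter and 51 mm high, 18 g, standing upright alone on the worktop at the start; the point is its centre, half-way up. z is its axis, upward.
- beaker: Empty clear beaker, 50 x 55 mm and 62 mm high, standing loose on the worktop (origin: centre of underside). Bystander.
- timer: Flat white timer, 62 x 62 x 18 mm, loose on the worktop (origin: centre of underside). Bystander.

How it is judged:
By the outcome, as a careful person would: the job done as asked, in the order asked, and still so for the second after the job is handed in, with the robot touching nothing.
It also fails if it takes over 72 s, if anything falls off the work surface, if the arm or the gripper's body presses on something with over 40 N, if the wrist force passes 120 N, or if a joint passes its speed limit or range.

## Working session

There is one attempt and no reset: what is moved stays moved. The work goes in short steps, Python scripts to look and compute and a shell command to move; the robot and the scene stay as the last step left them, time stands still between calls to the robot, and variables do not carry over. Pictures are saved under pics/ and viewed, at most 10 in all, crops included, and the job is handed in when it is done.

```bash
mkdir -p pics; cat > h.py <<'E'
import numpy as np, cv2, json
from plant import bot
def ray(c,u,v):
    f=200/np.tan(np.radians(c["fov_y"])/2)
    d=np.array([(u-c["cx"])/f,-(v-c["cy"])/f,-1.])
    E=np.array(c["extrinsics"]); R=E[:3,:3]; t=E[:3,3]
    return -R.T@t, R.T@d
def onz(c,u,v,z):
    o,d=ray(c,u,v); return o+d*(z-o[2])/d[2]
E
python3 - <<'E'
from h import *
o=bot.get_obs(); print({k:np.round(v,3).tolist() for k,v in o.items()})
for n in("scene","top"):
    c=bot.capture(n); cv2.imwrite(f"pics/{n}0.png",c["color"]); print(n,[k for k in c], c["fov_y"],c["cx"],c["cy"],np.round(c["extrinsics"],3).tolist())
    for k in c:
        if 'dist' in k: print(k,c[k])
E
```

```text
{'time': 0.0, 'joint_positions': [-1.367, 0.343, 1.525, 0.0, 1.275, -0.146], 'dq': [0.002, 0.002, 0.0, 0.0, -0.002, -0.0], 'tau': [-0.004, -43.125, -24.422, 0.071, 0.056, -0.0], 'tool_pos': [179.887, -492.789, 226.05], 'tcp_rot': [-3.14, -0.0, 0.35], 'contact_force': [-0.016, -1.425, 0.963], 'moment': [-0.053, 0.012, -0.03], 'finger_force': 0.0, 'grip_width': 91.745}
scene ['color', 'fov_y', 'cx', 'cy', 'extrinsics'] 54.56873778632606 315.2806273580444 196.740869641319 [[-0.83, -0.558, 0.023, 470.771], [0.292, -0.399, 0.869, -228.709], [-0.475, 0.728, 0.494, -646.118], [0.0, 0.0, 0.0, 1.0]]
top ['color', 'fov_y', 'cx', 'cy', 'extrinsics'] 45.591828119325356 315.03427270847857 197.88337118524205 [[-0.001, -1.0, 0.003, 1.557], [0.983, -0.001, 0.183, -561.447], [-0.183, 0.003, 0.983, -1257.333], [0.0, 0.0, 0.0, 1.0]]
```

View pics/top0.png

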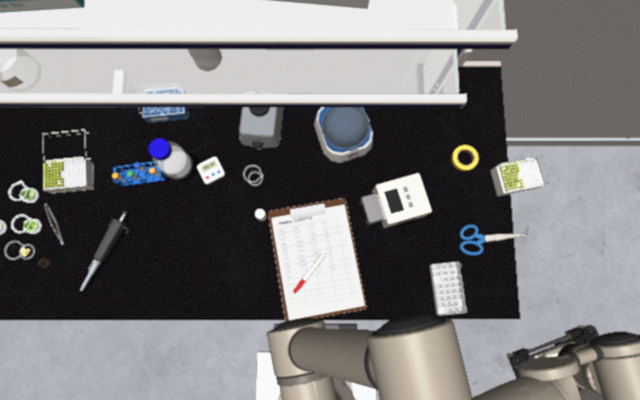

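View pics/scene0.png

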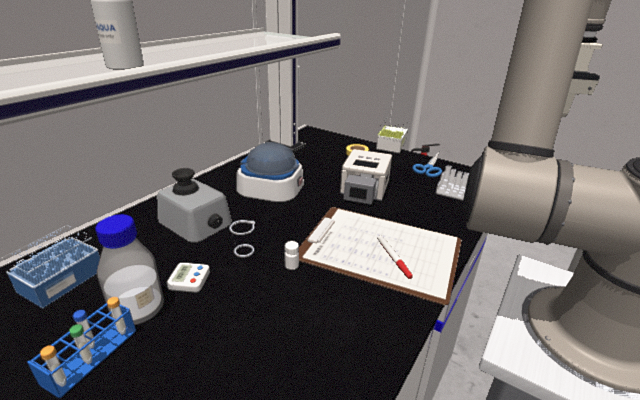

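The top picture shows the reader at about (402,198) with its grey drawer facing left, the vial at (260,214), the clear beaker at (253,175) and the timer at (210,168). I'll enlarge the crop.

```bash
python3 - <<'E'
from h import *
a=cv2.imread("pics/top0.png")[155:235,240:440]; b=cv2.imread("pics/scene0.png")[140:280,230:400]
a=cv2.resize(a,None,fx=4,fy=4,interpolation=cv2.INTER_CUBIC)
cv2.imwrite("pics/topc.png",a); 
E
```

```text
(no output)
```

View pics/topc.png

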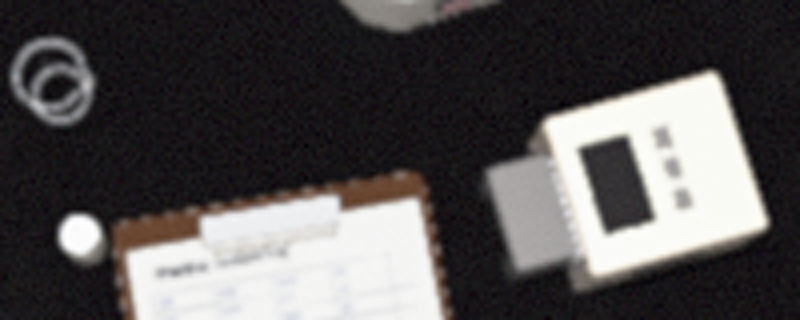

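The crop shows the roof corners at (548,120), (717,70), (768,222), (595,278), the drawer front's top edge from (487,167) to (514,272), and the vial cap at (80,235).

```bash
python3 - <<'E'
from h import *
c=bot.capture("top")
P=lambda u,v,z: onz(c,240+u/4-.375,155+v/4-.375,z)
r=np.array([P(*p,82) for p in[(548,120),(717,70),(768,222),(595,278)]])
print(r.round(1)); print([np.linalg.norm(r[i]-r[i-1]).round(1) for i in range(4)]); print("ctr",r.mean(0))
x=(r[1]+r[2]-r[0]-r[3]); y=r[0]+r[1]-r[2]-r[3]
print("yaw",np.arctan2(x[1],x[0]),np.arctan2(y[1],y[0])-np.pi/2)
f=np.array([P(487,167,62),P(514,272,62)]);print(f.round(1),f.mean(0).round(1),np.linalg.norm(f[1]-f[0]))
d=f[1]-f[0];print("yaw f",np.arctan2(d[1],d[0])+np.pi/2)
print("vial",P(80,235,51).round(1))
print("beaker",P(60,95,0).round(1),P(50,75,62).round(1))
w=bot.capture("wrist");print(np.round(w["tool_from_camera"],3).tolist(),w["fov_y"])
E
```

```text
[[ 592.2 -165.3   82. ]
 [ 626.9 -280.9   82. ]
 [ 522.4 -310.8   82. ]
 [ 484.7 -193.9   82. ]]
[np.float64(111.2), np.float64(120.7), np.float64(108.7), np.float64(122.8)]
ctr [ 556.52585272 -237.69772335   82.        ]
yaw -1.269355650531609 -1.3017292513425929
[[ 563.7 -125.5   62. ]
 [ 491.4 -142.4   62. ]] [ 527.6 -133.9   62. ] 74.20964245904135
yaw f -1.3411783310200667
vial [518.6 152.7  51. ]
beaker [628.4 175.    0. ] [628.3 174.4  62. ]
[[0.0, 0.955, 0.297, 80.56], [1.0, -0.0, 0.0, -0.089], [0.0, 0.297, -0.955, -158.166], [0.0, 0.0, 0.0, 1.0]] 59.714098810694075
```

```bash
python3 -m crank '[[0,0,0,0,0,-0.186],[0,0,0,0,0,-0.186],[0,0,0,0,0,-0.186],[0,0,0,0,0,-0.186]]' 0
python3 -m crank '[[0,0,0,0,0,-0.186],[0,0,0,0,0,-0.186],[0,0,0,0,0,-0.186],[0,0,0,0,0,-0.186]]'
python3 -m crank '[[0.029,0.043,0,0,0,0],[0.029,0.043,0,0,0,0],[0.029,0.043,0,0,0,0],[0.029,0.043,0,0,0,0],[0.029,0.043,0,0,0,0]]'
python3 -m crank '[[0.029,0.043,0,0,0,0],[0.029,0.043,0,0,0,0],[0.029,0.043,0,0,0,0],[0.029,0.043,0,0,0,0],[0.029,0.043,0,0,0,0]]'
python3 - <<'E'
from h import *
o=bot.get_obs(); c=bot.capture("wrist"); cv2.imwrite("pics/w1.png",c["color"]); json.dump([list(map(float,o["tool_pos"])),list(map(float,o["tcp_rot"]))],open("w1.json","w"))
print(c["cx"],c["cy"])
E
```

```text
time: 0.7
tool_pos: [179.9, -493.1, 226.5]
tcp_rot: [-3.141, -0.0, 1.1]
contact_force: [0.5, 0.2, -0.2]
grip_width: 56.4
finger_force: 0.0
time: 1.2
tool_pos: [179.9, -493.1, 226.5]
tcp_rot: [3.142, -0.0, 1.844]
contact_force: [-0.2, -0.4, 0.6]
grip_width: 16.4
finger_force: 0.0
time: 1.82
tool_pos: [349.9, -295.3, 226.7]
tcp_rot: [3.141, 0.0, 1.838]
contact_force: [0.3, -0.3, 1.0]
grip_width: 0.5
finger_force: 0.0
time: 2.45
tool_pos: [519.1, -98.6, 226.6]
tcp_rot: [-3.141, 0.0, 1.838]
contact_force: [0.3, -1.3, 0.0]
grip_width: 0.7
finger_force: 0.0
312.1624200432167 203.68044664670612
```

View pics/w1.png

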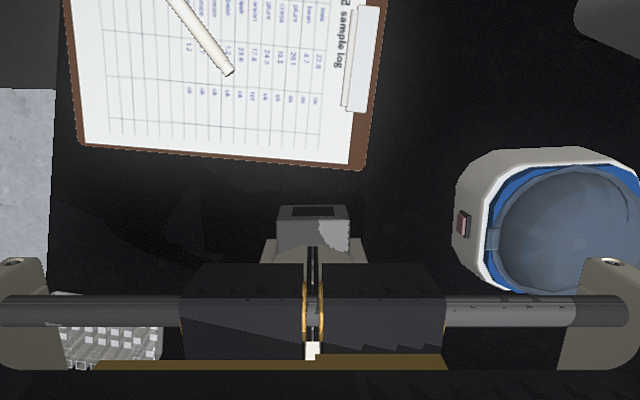

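The wrist picture shows the drawer front at about (280–350, 205–250), ahead of the shut fingers. I need a closer look.

```bash
python3 - <<'E'
from h import *
a=cv2.imread("pics/w1.png")[190:290,240:390]
cv2.imwrite("pics/w1c.png",cv2.resize(a,None,fx=5,fy=5,interpolation=cv2.INTER_CUBIC))
E
```

```text
(no output)
```

View pics/w1c.png

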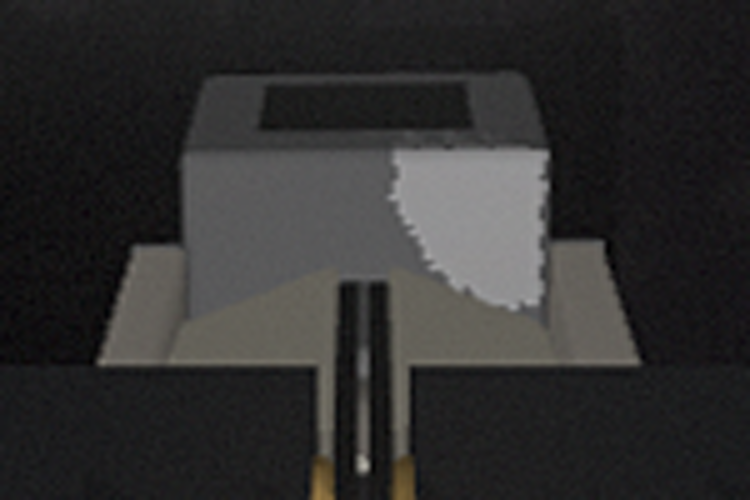

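The crop shows the front's top edge (z=62) from (183,150) to (548,150), level in the picture, and its bottom edge at about row 75. The fingers are centred on it at column 364.

```bash
cat >> h.py <<'E'
from scipy.spatial.transform import Rotation as Ro
TC=None
def wz(c,pose,u,v,z):
    T=np.array(c["tool_from_camera"]); f=200/np.tan(np.radians(c["fov_y"])/2)
    d=T[:3,:3]@np.array([(u-c["cx"])/f,-(v-c["cy"])/f,-1.]); R=Ro.from_euler("xyz",pose[1]).as_matrix()
    o=np.array(pose[0])+R@T[:3,3]; d=R@d
    return o+d*(z-o[2])/d[2]
E
python3 - <<'E'
from h import *
c=bot.capture("wrist"); p=json.load(open("w1.json"))
P=lambda u,v,z: wz(c,p,240+u/5-.4,190+v/5-.4,z)
a,b=P(183,150,62),P(548,150,62); print(a,b,np.linalg.norm(a-b),(a+b)/2)
d=a-b; print(np.arctan2(d[1],d[0]))
e=P(366,75,8); print(e)
R=Ro.from_euler("xyz",p[1]).as_matrix()
for q in((a+b)/2,e): print(R.T@(q-np.array(p[0])))
E
```

```text
[ 494.50095976 -142.67530309   62.        ] [ 563.77828402 -123.6827526    62.        ] 71.83358985488455 [ 529.13962189 -133.17902785   62.        ]
-2.8740145427342623
[ 529.68800883 -134.5329664     8.        ]
[-36.00932297   0.57488613 164.64832604]
[-37.44982402   0.75288546 218.64857743]
```

```bash
cat > g.py <<'E'
# guard: exit 1 when the push force along the reader's axis exceeds argv[1]
import sys; from h import *
o=bot.get_obs(); F=Ro.from_euler("xyz",o["tcp_rot"]).as_matrix().T@o["contact_force"]
print("   toolF",F.round(1)); sys.exit(int(abs(F[0])>float(sys.argv[1])))
E
python3 -m crank '[[0,0.0007,0.048,0,0,0],[0,0,0.048,0,0,0],[0,0,0.048,0,0,0],[0,0,0.047,0,0,0],[0,0,0,0,0,0]]'
python3 -m crank '[[-0.005,0,0,0,0,0],[-0.005,0,0,0,0,0],[-0.005,0,0,0,0,0],[-0.005,0,0,0,0,0],[0,0,0,0,0,0]]'
python3 g.py 4 && python3 -m crank '[[-0.002,0,0,0,0,0],[-0.001,0,0,0,0,0]]' | grep pos
python3 g.py 4 && python3 -m crank '[[-0.001,0,0,0,0,0],[-0.001,0,0,0,0,0]]' | grep pos
python3 g.py 4 && python3 -m crank '[[-0.001,0,0,0,0,0],[-0.001,0,0,0,0,0]]' | grep pos
python3 g.py 4 && python3 -m crank '[[-0.001,0,0,0,0,0],[-0.001,0,0,0,0,0]]' | grep pos
python3 g.py 4 && python3 -m crank '[[-0.001,0,0,0,0,0],[-0.001,0,0,0,0,0]]' | grep pos
python3 g.py 4
```

```text
time: 3.18
tool_pos: [516.1, -99.4, 32.9]
tcp_rot: [-3.135, -0.004, 1.837]
contact_force: [-0.2, -0.5, -0.3]
grip_width: 0.3
finger_force: 0.0
time: 3.8
tool_pos: [524.4, -119.7, 36.0]
tcp_rot: [3.141, 0.001, 1.837]
contact_force: [0.8, -0.1, 0.0]
grip_width: 0.4
finger_force: 0.0
   toolF [-0.4  0.8 -0. ]
tool_pos: [524.9, -122.0, 35.7]
   toolF [0.9 0.1 0.2]
tool_pos: [525.2, -123.4, 35.6]
   toolF [ 5.3  2.2 -2.2]
   toolF [ 5.3  2.2 -2.2]
   toolF [ 5.3  2.2 -2.2]
   toolF [ 5.3  2.2 -2.2]
```

```bash

python3 -m crank '[[-0.001,0,0,0,0,0],[-0.001,0,0,0,0,0]]' | grep pos
python3 g.py 9.5 && python3 -m crank '[[-0.001,0,0,0,0,0],[-0.001,0,0,0,0,0]]' | grep pos
python3 g.py 9.5 && python3 -m crank '[[-0.001,0,0,0,0,0],[-0.001,0,0,0,0,0]]' | grep pos
python3 g.py 9.5 && python3 -m crank '[[-0.001,0,0,0,0,0]]' | grep pos
python3 g.py 9.5 && python3 -m crank '[[-0.001,0,0,0,0,0]]' | grep pos
python3 g.py 9.5 && python3 -m crank '[[-0.001,0,0,0,0,0]]' | grep pos
python3 g.py 9.5 && python3 -m crank '[[-0.001,0,0,0,0,0]]' | grep pos
python3 g.py 9.5 && python3 -m crank '[[-0.001,0,0,0,0,0]]' | grep pos
python3 g.py 9.5
```

```text
tool_pos: [525.6, -124.5, 35.6]
   toolF [ 7.8  1.9 -2.6]
tool_pos: [526.1, -126.3, 35.7]
   toolF [ 7.9  2.3 -2.4]
tool_pos: [526.6, -128.2, 35.6]
   toolF [ 8.4  1.1 -1.9]
tool_pos: [526.9, -129.2, 35.7]
   toolF [ 7.1  1.6 -2.5]
tool_pos: [527.2, -130.1, 35.7]
   toolF [ 7.2  1.9 -2.8]
tool_pos: [527.5, -131.1, 35.7]
   toolF [ 7.8  0.6 -2.5]
tool_pos: [527.7, -132.0, 35.7]
   toolF [ 8.4  1.8 -2.7]
tool_pos: [528.0, -132.9, 35.7]
   toolF [ 7.7  1.6 -2.5]
```

```bash

python3 -m crank '[[-0.001,0,0,0,0,0]]' | grep pos
python3 g.py 9.8 && python3 -m crank '[[-0.001,0,0,0,0,0]]' | grep pos
python3 g.py 9.8 && python3 -m crank '[[-0.001,0,0,0,0,0]]' | grep pos
python3 g.py 9.8 && python3 -m crank '[[-0.001,0,0,0,0,0]]' | grep pos
python3 g.py 9.8 && python3 -m crank '[[-0.001,0,0,0,0,0]]' | grep pos
python3 g.py 9.8 && python3 -m crank '[[-0.001,0,0,0,0,0]]' | grep pos
python3 g.py 9.8 && python3 -m crank '[[-0.001,0,0,0,0,0]]' | grep pos
python3 g.py 9.8 && python3 -m crank '[[-0.001,0,0,0,0,0]]' | grep pos
python3 g.py 9.8 && python3 -m crank '[[-0.001,0,0,0,0,0]]' | grep pos
python3 g.py 9.8 && python3 -m crank '[[-0.001,0,0,0,0,0]]' | grep pos
python3 g.py 9.8 && python3 -m crank '[[-0.001,0,0,0,0,0]]' | grep pos
python3 g.py 9.8 && python3 -m crank '[[-0.001,0,0,0,0,0]]' | grep pos
python3 g.py 9.8
```

```text
tool_pos: [528.2, -133.9, 35.7]
   toolF [ 8.1  1.9 -4.5]
tool_pos: [528.5, -134.8, 35.7]
   toolF [ 8.7  2.7 -3.2]
tool_pos: [528.8, -135.7, 35.7]
   toolF [ 8.2  1.7 -2.2]
tool_pos: [529.0, -136.6, 35.7]
   toolF [10.4  2.3 -3.6]
   toolF [10.4  2.3 -3.6]
   toolF [10.4  2.3 -3.6]
   toolF [10.4  2.3 -3.6]
   toolF [10.4  2.3 -3.6]
   toolF [10.4  2.3 -3.6]
   toolF [10.4  2.3 -3.6]
   toolF [10.4  2.3 -3.6]
   toolF [10.4  2.3 -3.6]
```

```bash

python3 -m crank '[[-0.0005,0,0,0,0,0]]' | grep pos
python3 g.py 11.5 && python3 -m crank '[[-0.0005,0,0,0,0,0]]' | grep pos
python3 g.py 11.5
```

```text
tool_pos: [529.1, -136.8, 35.7]
   toolF [10.4  1.7 -3.5]
tool_pos: [529.1, -137.0, 35.7]
   toolF [11.8  3.1 -4. ]
```

The stop is felt 13 mm in: motion stalls and the force rises to 11.8 N. I'm retreating so the drawer can spring out.

```bash

python3 -m crank '[[0.02,0,0,0,0,0],[0.03,0,0,0,0,0],[0.04,0,0,0,0,0],[0.04,0,0,0,0,0],[0.03,0,0,0,0,0]]' | grep pos
python3 -m crank '[[0,0,-0.06,0,0,0],[0,0,-0.06,0,0,0],[0,0,-0.02,0,0,0],[0,0,0,0,0,0],[0,0,0,0,0,0]]' 60
python3 - <<'E'
from h import *
c=bot.capture("top"); cv2.imwrite("pics/top1.png",cv2.resize(c["color"][140:240,240:440],None,fx=4,fy=4,interpolation=cv2.INTER_CUBIC))
E
```

```text
tool_pos: [486.6, 16.6, 35.8]
time: 7.68
tool_pos: [486.6, 15.1, 174.4]
tcp_rot: [-3.14, -0.0, 1.838]
contact_force: [0.9, 0.0, 0.2]
grip_width: 45.7
finger_force: 0.0
```

View pics/top1.png

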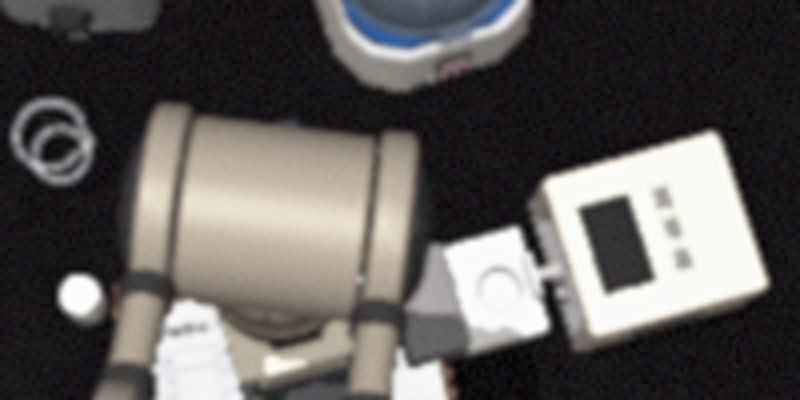

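The drawer has sprung out; its well shows at crop (500,288). I'll now move to look at the vial.

```bash

python3 -m crank '[[0.025,0.022,0,0,0,0],[0.025,0.023,0,0,0,0],[0.025,0.022,0,0,0,0],[0,0,0,0,0,0],[0,0,0,0,0,0]]'
python3 - <<'E'
from h import *
c=bot.capture("top"); print("well",onz(c,240+500/4-.375,140+288/4-.375,27))
o=bot.get_obs(); p=[o["tool_pos"],o["tcp_rot"]]; c=bot.capture("wrist"); im=c["color"]; cv2.imwrite("pics/w2.png",im); json.dump([list(map(float,q)) for q in p],open("w2.json","w"))
E
```

```text
time: 8.35
tool_pos: [531.5, 104.6, 174.3]
tcp_rot: [-3.139, -0.0, 1.838]
contact_force: [-0.1, 0.0, 0.3]
grip_width: 55.1
finger_force: 0.0
well [ 527.01207856 -137.30920684   27.        ]
```

View pics/w2.png

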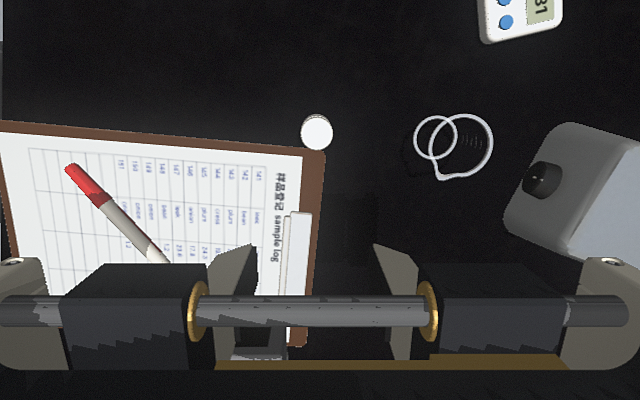

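The vial cap is at (317,134) and the beaker at (455,147), well to the right of the finger path.

```bash
python3 - <<'E'
from h import *
c=bot.capture("wrist"); p=json.load(open("w2.json"))
q=wz(c,p,317,134,51); l,r=wz(c,p,301,134,51),wz(c,p,332.5,134,51); print(q,np.linalg.norm(l-r))
print(Ro.from_euler("xyz",p[1]).as_matrix().T@(q-np.array(p[0])), wz(c,p,440,137,62))
E
```

```text
[521.60669534 154.70711569  51.        ] 25.127048597412585
[ 51.27460662   3.89558973 123.75704195] [612.88893916 178.51938325  62.        ]
```

```bash

python3 -m crank '[[0.025,0.0015,0.02,0,0,0],[0.026,0.0015,0.02,0,0,0],[0,0,0.04,0,0,0],[0,0,0.04,0,0,0],[0,0,0.02,0,0,0]]'|grep -E "pos|force"
python3 -m crank '[[0,0,0.008,0,0,0],[0,0,0.0045,0,0,0],[0,0,0,0,0,0],[0,0,0,0,0,0]]'|grep -E "pos|force"
python3 -m crank '[[0,0,0,0,0,0],[0,0,0,0,0,0],[0,0,0,0,0,0],[0,0,0,0,0,0],[0,0,0,0,0,0]]' 20
python3 -m crank '[[0,0,0,0,0,0],[0,0,0,0,0,0]]' 20
```

```text
tool_pos: [520.5, 154.1, 33.7]
contact_force: [0.7, 0.2, -0.2]
finger_force: 0.0
tool_pos: [522.3, 155.0, 24.0]
contact_force: [-0.3, -0.2, 0.1]
finger_force: 0.0
time: 10.25
tool_pos: [521.8, 154.9, 23.3]
tcp_rot: [3.141, 0.0, 1.838]
contact_force: [0.0, -0.6, 0.6]
grip_width: 26.0
finger_force: 30.0
time: 10.5
tool_pos: [521.7, 154.9, 23.2]
tcp_rot: [-3.142, 0.0, 1.838]
contact_force: [-1.3, 0.2, 1.0]
grip_width: 26.3
finger_force: 30.0
```

```bash

python3 -m crank '[[0,0,-0.02,0,0,0],[0,0,-0.04,0,0,0],[0,0,-0.05,0,0,0],[0,0,-0.042,0,0,0]]'|grep -E "pos|width"
python3 -m crank '[[-0.032,-0.007,0,0,0,0],[-0.05,-0.01,0,0,0,0],[-0.05,-0.011,0,0,0,0],[-0.05,-0.011,0,0,0,0],[-0.05,-0.011,0,0,0,0]]'|grep -E "pos|width"
python3 -m crank '[[-0.05,-0.01,0,0,0,0],[-0.03,-0.0065,0,0,0,0],[-0.02,-0.004,0,0,0,0],[0,0,0,0,0,0],[0,0,0,0,0,0]]'|grep -E "pos|width"
python3 - <<'E'
from h import *
o=bot.get_obs(); p=[o["tool_pos"],o["tcp_rot"]]; c=bot.capture("wrist"); im=c["color"]; json.dump([list(map(float,q)) for q in p],open("w3.json","w"))
cv2.imwrite("pics/w3.png",cv2.resize(im[30:280,180:460],None,fx=2.4,fy=2.4,interpolation=cv2.INTER_CUBIC))
E
```

```text
tool_pos: [521.8, 154.9, 176.9]
grip_width: 25.6
tool_pos: [534.6, -83.7, 175.2]
grip_width: 26.0
tool_pos: [541.3, -182.7, 175.1]
grip_width: 25.7
```

View pics/w3.png

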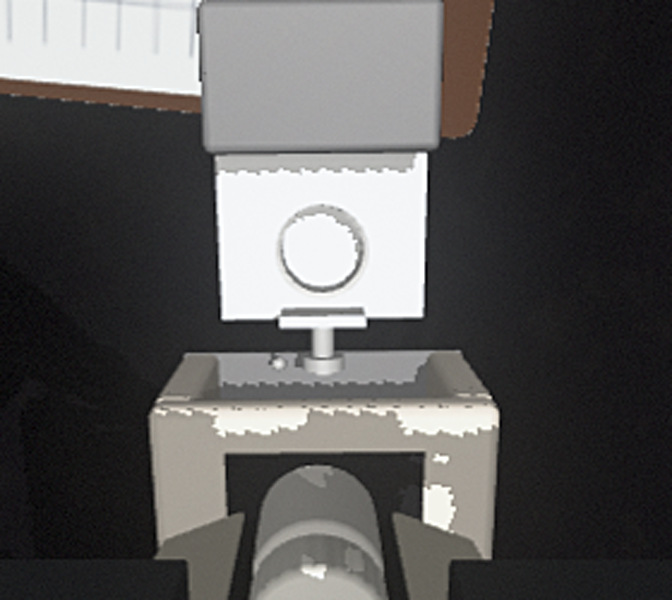

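The well rim is centred at crop (322.5,248). The held vial's bottom rim is at about (319,465) at its upper extreme, spanning columns 257–383.

```bash
python3 - <<'E'
from h import *
c=bot.capture("wrist"); p=json.load(open("w3.json"))
P=lambda u,v,z: wz(c,p,180+(u+.5)/2.4-.5,30+(v+.5)/2.4-.5,z)
R=Ro.from_euler("xyz",p[1]).as_matrix(); L=lambda q:(R.T@(q-np.array(p[0]))).round(1)
print("well",P(322.5,248,27),L(P(322.5,248,27)), "width",L(P(368,248,27))-L(P(277,248,27)),L(P(322,203,27))-L(P(322,293,27)))
print("deck", L(P(220,240,27)),L(P(428,240,27)))
print("front back-top edge",L(P(322,150,62)))
print("housing roof front",L(P(322,405,82)))
zb=p[0][2]-23.2
print("vial bottom extreme",L(P(319,465,zb)),L(P(257,540,zb)),L(P(383,540,zb)))
print("rot",p)
E
```

```text
well [ 529.72295936 -134.37136266   27.        ] [ 49.6   1.7 148.1] width [ 0.  32.8  0. ] [32.  0.  0.]
deck [ 52.4 -35.2 148.1] [ 52.4  39.6 148.1]
front back-top edge [ 82.9   1.3 113.2]
housing roof front [ 6.7  1.3 93.1]
vial bottom extreme [12.8  0.3 23.2] [ -6.2 -14.4  23.2] [-6.2 15.6 23.2]
rot [[541.2655740059622, -182.70333631731796, 175.10308439546372], [-3.141357632195452, -0.000683137822025337, 1.8386020509063772]]
```

```bash

python3 -m crank '[[0.025,0.0007,0,0,0,0],[0.025,0.0007,0.02,0,0,0],[0,0,0.04,0,0,0],[0,0,0.04,0,0,0],[0,0,0.015,0,0,0]]'|grep -E "pos"
python3 -m crank '[[0,0,0,0,0,0],[0,0,0,0,0,0],[0,0,0,0,0,0]]'|grep -E "pos|rot|force|width"
python3 - <<'E'
from h import *
p=json.load(open("w3.json")); R=Ro.from_euler("xyz",p[1]).as_matrix(); o=bot.get_obs()
print("moved",R.T@(np.array(o["tool_pos"])-p[0]))
E
```

```text
tool_pos: [528.4, -133.9, 58.4]
tool_pos: [530.4, -135.7, 61.6]
tcp_rot: [3.139, 0.002, 1.838]
contact_force: [0.7, 0.4, -0.6]
grip_width: 26.0
finger_force: 30.0
moved [ 48.14816077   1.95943486 113.50714713]
```

```bash
cat > m.py <<'E'
from h import *
p=json.load(open("w3.json")); R=Ro.from_euler("xyz",p[1]).as_matrix(); o=bot.get_obs()
print("moved",(R.T@(np.array(o["tool_pos"])-p[0])).round(2),"F",(R.T@o["contact_force"]).round(1),round(o["tool_pos"][2],1),o["grip_width"])
E
python3 -m crank '[[0,0,0,0,0,0],[0,0,0,0,0,0]]'>/dev/null; python3 m.py
python3 -m crank '[[0,0,0,0,0,0]]'>/dev/null; python3 m.py
```

```text
moved [ 48.59   1.34 114.53] F [-0.2  0.4  0.7] 60.6 26.32230086471513
moved [ 48.67   1.25 114.8 ] F [-0.3  0.4  0.5] 60.3 25.958282110272428
```

```bash

python3 -m crank '[[0.0012,0.0001,0.004,0,0,0],[0,0,0.004,0,0,0],[0,0,0,0,0,0],[0,0,0,0,0,0]]'>/dev/null; python3 m.py
python3 -m crank '[[0,0,0.003,0,0,0],[0,0,0.002,0,0,0],[0,0,0,0,0,0]]'>/dev/null; python3 m.py
python3 -m crank '[[0,0,0.002,0,0,0],[0,0,0,0,0,0]]'>/dev/null; python3 m.py
```

```text
moved [ 49.9    1.33 123.  ] F [ 0.1  1.  -0.2] 52.1 26.023711709079617
moved [ 49.84   1.29 128.08] F [-0.8  0.6  0.9] 47.1 26.25515148635787
moved [ 49.85   1.35 130.01] F [-2.1  0.5  0.3] 45.1 26.074734738137938
```

```bash

python3 -m crank '[[0,0,0.002,0,0,0],[0,0,0.002,0,0,0],[0,0,0,0,0,0]]'>/dev/null; python3 m.py
python3 -m crank '[[0,0,0.002,0,0,0],[0,0,0.002,0,0,0],[0,0,0,0,0,0]]'>/dev/null; python3 m.py
python3 -m crank '[[0,0,0.002,0,0,0],[0,0,0.001,0,0,0],[0,0,0,0,0,0]]'>/dev/null; python3 m.py
python3 -m crank '[[0,0,0.001,0,0,0],[0,0,0.0005,0,0,0],[0,0,0,0,0,0]]'>/dev/null; python3 m.py
```

```text
moved [ 49.87   1.32 134.13] F [-0.8 -0.4  0.7] 41.0 25.973448969386546
moved [ 49.87   1.33 138.11] F [-1.4  1.2  1. ] 37.0 26.227489622778474
moved [ 49.84   1.33 140.99] F [-1.7 -0.4  0.8] 34.1 25.853786955097373
moved [ 49.84   1.37 142.4 ] F [-1.1 -0.3 -0.6] 32.7 25.872859156590398
```

```bash

python3 -m crank '[[0,0,0.0005,0,0,0],[0,0,0.0005,0,0,0],[0,0,0,0,0,0]]'>/dev/null; python3 m.py
python3 -m crank '[[0,0,0,0,0,0],[0,0,0,0,0,0],[0,0,0,0,0,0]]' 60 >/dev/null; python3 m.py
python3 -m crank '[[0,0,-0.01,0,0,0],[0,0,-0.03,0,0,0],[0,0,-0.05,0,0,0],[0,0,-0.053,0,0,0]]' >/dev/null
python3 -m crank '[[-0.025,0,0,0,0,0],[-0.025,0,0,0,0,0],[0,0,0,0,0,0],[0,0,0,0,0,0]]' |grep pos
python3 - <<'E'
from h import *
o=bot.get_obs(); p=[o["tool_pos"],o["tcp_rot"]]; c=bot.capture("wrist"); im=c["color"]; json.dump([list(map(float,q)) for q in p],open("w4.json","w"))
cv2.imwrite("pics/w4.png",cv2.resize(im[30:280,180:460],None,fx=2.4,fy=2.4,interpolation=cv2.INTER_CUBIC))
E
```

```text
moved [ 49.82   1.4  143.4 ] F [-2.9  0.4 -0.6] 31.7 26.178995569559724
moved [ 50.26   1.14 143.62] F [ 0.1  0.2 -0.4] 31.5 50.990853145078525
tool_pos: [541.9, -182.0, 174.0]
```

View pics/w4.png

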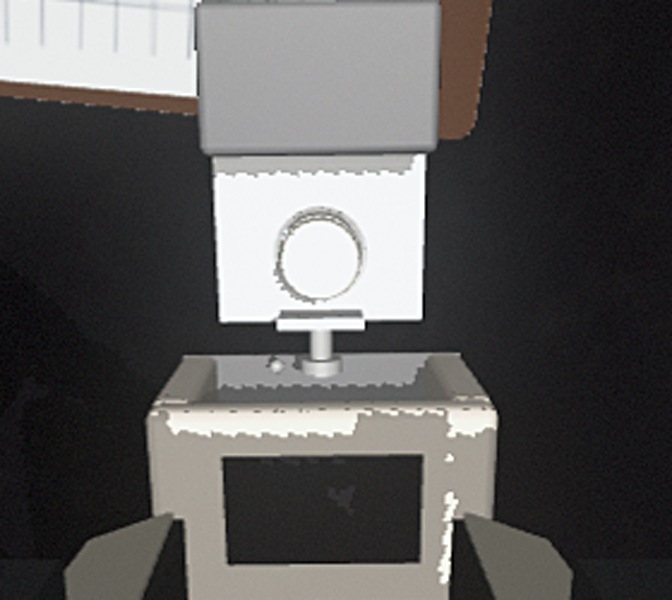

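The vial stands in the well, its top disc at crop (319,260). Now I'll go round to the front and push.

```bash

python3 -m crank '[[0.03,0.0003,0,0,0,0],[0.05,0,0,0,0,0],[0.05,0,0,0,0,0],[0.035,0,0,0,0,0],[0,0,0,0,0,0]]' 0 |grep pos
python3 -m crank '[[0,0,0.03,0,0,0],[0,0,0.05,0,0,0],[0,0,0.05,0,0,0],[0,0,0.009,0,0,0],[0,0,0,0,0,0]]' |grep -E "pos|width"; python3 m.py
python3 -m crank '[[0,0,0,0,0,0],[-0.004,0,0,0,0,0],[-0.006,0,0,0,0,0],[-0.006,0,0,0,0,0]]' |grep -E "pos|width"; python3 m.py
```

```text
tool_pos: [498.1, -20.5, 174.8]
tool_pos: [499.7, -23.5, 36.2]
grip_width: 0.6
moved [164.41   2.1  139.05] F [ 0.2 -0.3 -1. ] 36.2 0.6295050768489197
tool_pos: [503.8, -39.1, 36.1]
grip_width: 0.3
moved [148.27   1.92 139.07] F [-0.4  0.8  0.1] 36.1 0.3362496724682267
```

```bash

python3 -m crank '[[-0.003,0,0,0,0,0],[-0.003,0,0,0,0,0],[-0.003,0,0,0,0,0],[-0.002,0,0,0,0,0],[-0.002,0,0,0,0,0]]' >/dev/null; python3 m.py
python3 g.py 9.5 && python3 -m crank '[[-0.002,0,0,0,0,0],[-0.003,0,0,0,0,0],[-0.003,0,0,0,0,0],[-0.003,0,0,0,0,0]]' >/dev/null; python3 m.py
python3 g.py 9.5 && python3 -m crank '[[-0.003,0,0,0,0,0],[-0.003,0,0,0,0,0],[-0.003,0,0,0,0,0],[-0.003,0,0,0,0,0],[-0.003,0,0,0,0,0]]' >/dev/null; python3 m.py
python3 g.py 9.5 && python3 -m crank '[[-0.003,0,0,0,0,0],[-0.003,0,0,0,0,0],[-0.003,0,0,0,0,0],[-0.003,0,0,0,0,0],[-0.003,0,0,0,0,0]]' >/dev/null; python3 m.py
```

```text
moved [136.41   1.67 139.55] F [ 4.2  0.2 -0.9] 35.6 0.3011264243038268
   toolF [ 4.2  0.2 -0.9]
moved [125.41   1.79 139.49] F [ 5.5  2.8 -0.3] 35.7 0.6955824959254848
   toolF [ 5.5  2.8 -0.3]
moved [110.54   1.91 139.51] F [ 5.2  1.6 -0.2] 35.7 0.35633480533436557
   toolF [ 5.2  1.6 -0.2]
moved [ 95.67   2.07 139.48] F [ 5.7  3.5 -0.6] 35.7 0.21703530739690202
```

```bash

python3 -m crank '[[-0.003,0,0,0,0,0],[-0.003,0,0,0,0,0],[-0.003,0,0,0,0,0],[-0.003,0,0,0,0,0],[-0.003,0,0,0,0,0]]' >/dev/null; python3 m.py
python3 g.py 9.5 && python3 -m crank '[[-0.003,0,0,0,0,0],[-0.003,0,0,0,0,0],[-0.003,0,0,0,0,0],[-0.003,0,0,0,0,0],[-0.003,0,0,0,0,0]]' >/dev/null; python3 m.py
python3 g.py 9.5 && python3 -m crank '[[-0.002,0,0,0,0,0],[-0.002,0,0,0,0,0],[-0.002,0,0,0,0,0]]' >/dev/null; python3 m.py
python3 g.py 9.5 && python3 -m crank '[[-0.002,0,0,0,0,0],[-0.002,0,0,0,0,0]]' >/dev/null; python3 m.py
python3 g.py 9.5 && python3 -m crank '[[-0.001,0,0,0,0,0],[-0.001,0,0,0,0,0]]' >/dev/null; python3 m.py
```

```text
moved [ 80.79   2.23 139.47] F [ 6.9  3.9 -1.7] 35.7 0.5296423627211456
   toolF [ 6.9  3.9 -1.7]
moved [ 65.93   2.38 139.45] F [ 8.1  4.9 -0.3] 35.7 0.46807993083773297
   toolF [ 8.1  4.9 -0.3]
moved [ 60.01   2.44 139.46] F [ 7.8  5.4 -0.8] 35.7 0.5630290144304634
   toolF [ 7.8  5.4 -0.8]
moved [ 56.06   2.47 139.47] F [8.8 6.8 0.9] 35.7 0.8137948047002194
   toolF [8.8 6.8 0.9]
moved [ 54.07   2.51 139.44] F [ 7.5  5.3 -0.6] 35.7 0.286050560639135
```

```bash

python3 -m crank '[[-0.001,0,0,0,0,0]]' >/dev/null; python3 m.py
python3 g.py 9.8 && python3 -m crank '[[-0.001,0,0,0,0,0]]' >/dev/null; python3 m.py
python3 g.py 9.8 && python3 -m crank '[[-0.001,0,0,0,0,0]]' >/dev/null; python3 m.py
python3 g.py 9.8 && python3 -m crank '[[-0.001,0,0,0,0,0]]' >/dev/null; python3 m.py
python3 g.py 9.8 && python3 -m crank '[[-0.001,0,0,0,0,0]]' >/dev/null; python3 m.py
python3 g.py 9.8 && python3 -m crank '[[-0.0005,0,0,0,0,0]]' >/dev/null; python3 m.py
python3 g.py 9.8 && python3 -m crank '[[-0.0005,0,0,0,0,0]]' >/dev/null; python3 m.py
python3 g.py 9.8 && python3 -m crank '[[-0.0005,0,0,0,0,0]]' >/dev/null; python3 m.py
python3 g.py 9.8 && python3 -m crank '[[-0.0005,0,0,0,0,0]]' >/dev/null; python3 m.py
```

```text
moved [ 53.14   2.5  139.48] F [8.5 5.  0.3] 35.7 0.255985293435344
   toolF [8.5 5.  0.3]
moved [ 52.17   2.5  139.46] F [ 8.9  5.5 -0. ] 35.7 0.22408457373081675
   toolF [ 8.9  5.5 -0. ]
moved [ 51.2    2.52 139.47] F [8.4 5.5 0. ] 35.7 0.7407972138894557
   toolF [8.4 5.5 0. ]
moved [ 50.19   2.56 139.44] F [ 8.7  6.1 -0.4] 35.7 0.328300005510744
   toolF [ 8.7  6.1 -0.4]
moved [ 49.23   2.58 139.42] F [8.  6.5 0.1] 35.7 0.6020848467635748
   toolF [8.  6.5 0.1]
moved [ 48.68   2.55 139.45] F [ 9.   4.8 -0.9] 35.7 0.349917567746849
   toolF [ 9.   4.8 -0.8]
moved [ 48.19   2.58 139.44] F [ 7.7  5.9 -1.5] 35.7 0.44822636513052067
   toolF [ 7.7  5.9 -1.5]
moved [ 47.8    2.57 139.45] F [ 8.7  5.  -0.5] 35.7 0.09335533834651534
   toolF [ 8.7  5.  -0.5]
moved [ 47.54   2.55 139.45] F [10.6  6.4 -1.3] 35.7 0.5269989331076171
```

```bash

python3 -m crank '[[-0.0005,0,0,0,0,0]]' >/dev/null; python3 m.py
python3 g.py 11.3 && python3 -m crank '[[-0.0005,0,0,0,0,0]]' >/dev/null; python3 m.py
```

```text
moved [ 47.32   2.56 139.44] F [11.1  6.4 -2. ] 35.7 0.3905338458493106
   toolF [11.1  6.4 -2. ]
moved [ 47.1    2.58 139.45] F [12.3  7.4 -2.4] 35.7 0.6027603886454659
```

The stop is felt again at the same depth. I'll retreat gently.

```bash

python3 -m crank '[[0.003,0,0,0,0,0],[0.004,0,0,0,0,0],[0.004,0,0,0,0,0],[0.004,0,0,0,0,0]]' >/dev/null; python3 m.py
python3 -m crank '[[0.004,0,0,0,0,0],[0.006,0,0,0,0,0],[0.01,0,0,0,0,0],[0.03,0,0,0,0,0],[0.04,0,0,0,0,0]]' >/dev/null; python3 m.py
python3 -m crank '[[0.02,0,-0.05,0,0,0],[0,0,-0.06,0,0,0],[0,0,-0.04,0,0,0],[0,0,0,0,0,0],[0,0,0,0,0,0]]' |grep -E "time|pos"
python3 - <<'E'
from h import *
o=bot.get_obs(); p=[o["tool_pos"],o["tcp_rot"]]; c=bot.capture("top")
cv2.imwrite("pics/top2.png",cv2.resize(c["color"][140:240,180:440],None,fx=3,fy=3,interpolation=cv2.INTER_CUBIC))
E
```

```text
moved [ 60.29   2.02 139.48] F [0.3 0.  0.3] 35.7 0.3845458826838689
moved [150.5    1.66 139.48] F [0.3 1.2 0.5] 35.7 0.3214193828821736
time: 27.52
tool_pos: [497.2, -18.0, 185.0]
```

View pics/top2.png

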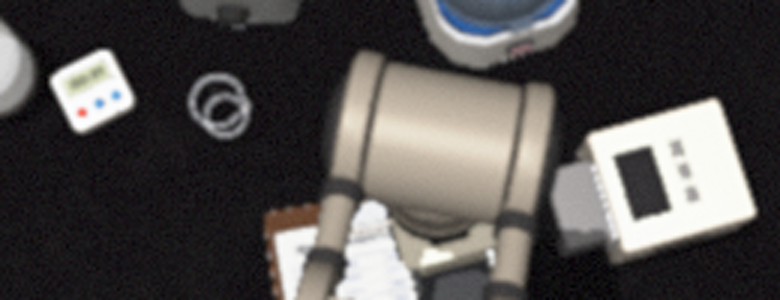

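The drawer stays in at the locked position, with its front at crop (555–565, 165–250). The beaker and timer are where they were.

```bash
python3 -c "
from plant import bot
print(bot.close_job())"
```

```text
the job is handed in; nothing more can be done
None
```

The job is handed in at 27.5 s: the drawer was unlocked by one press, the vial stands in the well, and the drawer is pushed to its stop and stays in. Peak pushing force read was about 12 N, and the beaker and timer were not touched.

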